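# Battery pack from behind the bottles onto the charger

## Robot

A 6-joint arm with a two-finger parallel gripper is mounted at the origin on the work surface. World frame = base frame: x ahead of the robot, y to its left, z up, the work surface at z = 0. Lengths are in m, angles in rad, forces in N, time in s.
With the tool pointing down it reaches from about 0.4 to 0.825 m from the base axis. Payload 7 kg.
Tool frame: the origin (TCP) lies on the centre line of the jaws, within the pads' length; the fingertips stand 22 mm ahead of it and the grasp point (between the pads) lies 3 mm ahead of it; z points along the fingers, y is the line along which they close (so a half turn about z gives the same grasp; the last joint's range is limited). The gripper opens to 88 mm and grips with 3 to 60 N. Pads are 19 mm wide; open, the fingers measure 130 mm over their backs; the gripper's body (78 mm by 193 mm) begins 47 mm behind the grasp point.
Start: joints at [1.515, 0.359, 0.012, 0, -1.224, -0.288], TCP at [0.228, 0.635, 0.249] pointing down, gripper open.
Joint ranges: [-3.07, 3.07], [-1.43, 2.12], [-1.02, 1.25], [-3.03, 1.67], [-3.05, -0], [-3.03, 3.03]. Speed limits (rad/s): [2.39, 2.39, 3.01, 3.14, 3.14, 3.14].

## Interface

Orientations are given as [roll, pitch, yaw] about the fixed x, y, z axes, in that order (R = Rz(yaw) Ry(pitch) Rx(roll)).
In Python, from station import monitor, viewer, order gives the robot as it stands. The module is installed in compiled form; this text tells all that it offers.
- The arm moves only by the tool servo_tool, never from a script. Its argument "targets" is a list of rows, each an object with "angular": the turn, a rotation vector about the tool's x, y, z in degrees, a list of three; "xyz": the shift along the tool's x, y, z in cm, a list of three; "claw": the finger opening in cm, from 0 to 8.76. A call has 1 to 20 rows; each row shifts and turns the commanded pose from where the row before left it, along the tool's axes as they then stand; what a row does not reach is not made up. A row lasts 1/10 s, in which the tool goes at most 50 mm and 8.59 degrees, less where a joint would pass 70% of its speed; a pose out of reach is approached as far as the arm can. A call is refused whole if a number of a shift passes 5 or a number of a turn 8.59, either way. A call with a gripper value outside its range is refused whole. The fingers move at their own pace and stop on an object; "force" is the grip in N (left out, the last holds). Time passes only in rows, so rows that do not move let the fingers close. It gives the time, the measured TCP pose, the force, the opening and the grip force at its end, in the units of the state.
- monitor.get_state(): the state, without advancing time (a new reading comes with each control period).
- viewer.grab_frame(name): name is "side" or "top"; returns a dict with "color" (400x640x3 uint8, blue, green, red), "fovy" (degrees; the focal length in pixels is half the picture's height over the tangent of half this angle, whatever the lens; pixels are square), "cx", "cy" (the principal point, pixels), "R" (3x3) and "t" (3): a world point X has camera coordinates R X + t. Camera axes: x right, y down, z forward; pixel columns grow to the right and rows downward; lengths in m; the calibration is good to about 2 mm. A picture is of the moment at which its call begins. There is no depth.
- order.job_done(): hands the job in; it is judged then, once.
The state is a dict: "t": time; "q": joint angles; "qd": joint speeds; "joint_efforts": joint torques, N m; "eef_pos": TCP position; "ee_rot": TCP orientation; "force": force on the tool from outside, world axes, zero at the start; "moment": the same for the moment, N m; "width": finger opening in m; "gripper_force": force on a finger pad.
Only numpy, scipy, OpenCV 4.12 (cv2) and the standard library are available. Lean on these libraries where they do the work, as an engineer would, in place of code of your own. Each camera call takes 0.05 s, during which the arm holds its last target. There are 200 camera calls.

## Task

The drone's battery pack lies in the plywood bay behind a row of three containers. First clear all three containers (screw jar, spray can, pump dispenser) over to the aluminium tray and stand them there, then lay the battery pack flat on the charger's pad, between its end stops and in line with it, and finally put each container back upright on the very spot where it stood. Tip nothing over.

Things in the scene. Friction and masses are not known exactly. Their poses are not given: they have to be found in the camera images.
- bay: Plywood bay, fixed: floor 6 mm thick; side and back walls 6 mm thick, tops 46 mm up, front open. Origin on the table; +x to the back wall (inner face x = 75 mm), floor's front edge x = -85, side walls' inner faces y = +-106. Containers stand in a row along y at x about -45, 64 apart, any order; the pack lies 10 mm behind, along y. Motor and bobbin (25 mm) in the rear corners: not part of the job.
- tray: Shallow empty aluminium tray, fixed, on the bench beside the bay (on either side): 260 mm along its x, 120 mm along its y, rim 12 mm high, walls and floor 4 mm thick. Origin in the middle of its underside (the inner floor is 4 mm above), z up.
- dock: Charger, fixed, on the other side of the bay: flat grey pad 140 mm along its x, 44 mm wide, top 16 mm above the table, long sides open; black end stop 30 mm high at -x, black housing 70 x 64 mm, 45 mm high with screen and knob at +x, inner faces at x = -70 and +70 mm. Origin on the table under the pad's middle, z up.
- jar: Round glass screw jar with brass lid, loose, about 180 g: body 50 mm across up to 64 mm, lid 47 mm across from 68 mm, 82 mm high in all. Origin at the centre of its underside, z up.
- can: Round aluminium spray can with a plain paper band and narrow white cap, loose, about 200 g: body 46 mm across up to 74 mm, then narrowing; cap 31 mm across, 100 mm high in all. Origin at the centre of its underside, z up.
- dispenser: Square blue pump dispenser, loose, about 200 g: body 46 x 46 mm, 72 mm high, sides along its x and y; steel neck and round steel pump dish (40 mm across) above, 96 mm high in all. It stands nearly square to the bay. Origin at the centre of its underside, z up.
- battery: Battery pack, loose, about 190 g: rigid block 100 mm long (its x), 36 mm wide (its y), 28 mm high, black with a grey wrap, with a small yellow connector 16 mm wide sticking out 8 mm at its +x end. Either end may face either way on the charger. Origin at the centre of its underside, z up.

How it is judged:
On the way, in this order (a step that is already met when the one before it is completed fails the run):
1. all three containers stand upright in the tray, released, at the same time (x of jar in the frame of tray between -0.11 and 0.11 m and y of jar in the frame of tray between -0.04 and 0.04 m and z of each of jar, can, dispenser in the frame of tray below 0.009 m and angle between each of jar, can, dispenser's own z axis and vertical below 0.12 rad and contact force between each of jar, can, dispenser and the fingers below 0.05 N and x of can in the frame of tray between -0.11 and 0.11 m and y of can in the frame of tray between -0.04 and 0.04 m and x of dispenser in the frame of tray between -0.11 and 0.11 m and y of dispenser in the frame of tray between -0.04 and 0.04 m), for 0.2 s.
2. the battery pack lies flat on the charger's pad, released (x of battery in the frame of dock between -0.02 and 0.02 m and y of battery in the frame of dock between -0.012 and 0.012 m and z of battery in the frame of dock between 0.012 and 0.021 m and angle between battery's own z axis and vertical below 0.12 rad and angle between the x axis of battery and the x axis of dock, either way round below 0.2 rad and contact force between battery and the fingers below 0.05 N), for 0.2 s.
At the end, for the whole second after the job is handed in: The battery pack lies flat on the charger's pad (centre within 20 mm along and 12 mm across, in line within 0.2 rad, either way round), and jar, can and dispenser each stand upright within 15 mm of where they stood at the start; all released and at rest (all of step 2 and linear speed of each of battery, jar, can, dispenser below 0.02 m/s and angular speed of each of battery, jar, can, dispenser below 0.3 rad/s and distance of each of jar, can, dispenser from where it was at the start of the episode below 0.015 m and angle between each of jar, can, dispenser's own z axis and vertical below 0.12 rad and contact force between each of jar, can, dispenser and the fingers below 0.05 N); the robot touches nothing.
It fails at once if a container is tipped over (angle between any of jar, can, dispenser's own z axis and vertical above 0.7 rad).
It also fails if it takes over 141 s, if anything falls off the work surface, if the arm or the gripper's body presses on something with over 40 N, if the wrist force passes 120 N, or if a joint passes its speed limit or range.

## Working session

There is one attempt and no reset: what is moved stays moved. The work goes in short steps, Python scripts to look and compute and a tool call to move; the robot and the scene stay as the last step left them, time stands still between calls to the robot, and variables do not carry over. Pictures are saved under pics/ and viewed, at most 14 in all, crops included, and the job is handed in when it is done.

Besides the shell and the picture viewer there is one more tool, called after "Emit:" as name(argument=value, ...), one argument or row to a line, values as JSON. servo_tool: Moves the arm, as the interface text tells. Its arguments: {"type":"object","properties":{"targets":{"type":"array"},"force":{"type":"number"}},"required":["targets"]}

```bash
mkdir -p pics
python3 - <<'E'
from station import monitor, viewer
import cv2,pickle
s=monitor.get_state();print({k:s[k] for k in('t','eef_pos','ee_rot','width','force')})
d={}
for n in('side','top'):
    f=viewer.grab_frame(n);d[n]=f;cv2.imwrite(f'pics/{n}0.png',f['color']);print(n,f['fovy'],f['cx'],f['cy'],f['R'],f['t'])
pickle.dump(d,open('f0.pkl','wb'))
E
```

```text
{'t': 0.0, 'eef_pos': array([0.22738475, 0.63506902, 0.24763383]), 'ee_rot': array([ 3.13995518e+00, -1.54438330e-04, -3.43908909e-01]), 'width': 0.08768507186638617, 'force': array([ 1.30010864,  0.53871977, -0.32451514])}
side 51.18976921226841 321.7783872401157 202.59192327284694 [[ 0.97021945 -0.24182026  0.01404219]
 [-0.16824218 -0.71445084 -0.67915725]
 [ 0.17426644  0.65656908 -0.73385847]] [-0.5260526   0.13088175  0.82341898]
top 42.51210837050021 327.5075065913544 202.79977631936234 [[ 0.02052271 -0.9997188   0.01188022]
 [-0.98994252 -0.02198277 -0.13975181]
 [ 0.13997367 -0.00889265 -0.99011529]] [-0.00647544  0.53312356  1.25432089]
```

View pics/side0.png

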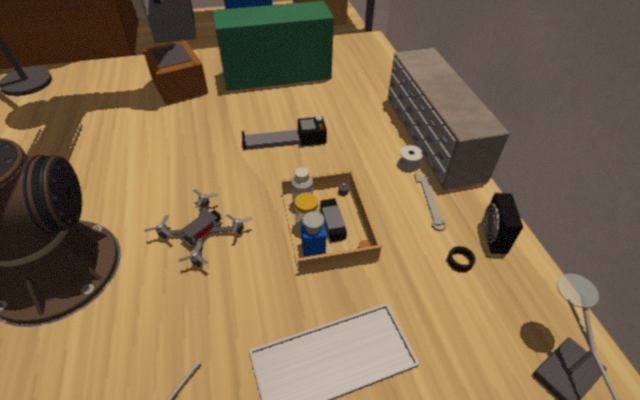

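View pics/top0.png

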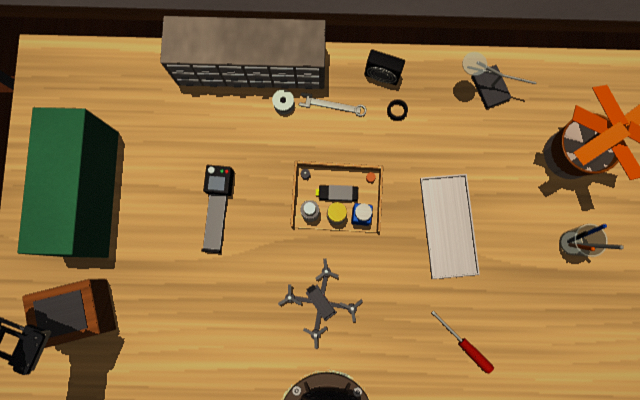

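Run:
```python
import cv2
a=cv2.imread('pics/top0.png');b=cv2.imread('pics/side0.png')
def c(im,x0,y0,x1,y1,s,n):
    o=cv2.resize(im[y0:y1,x0:x1],None,fx=s,fy=s,interpolation=cv2.INTER_CUBIC)
    for x in range(x0,x1):
        if x%10==0: cv2.line(o,((x-x0)*s,0),((x-x0)*s,6 if x%50 else 20),(0,255,0),1)
    for y in range(y0,y1):
        if y%10==0: cv2.line(o,(0,(y-y0)*s),(6 if y%50 else 20,(y-y0)*s),(0,255,0),1)
    cv2.imwrite(n,o)
c(a,285,155,395,240,7,'pics/c1.png'); c(b,270,155,390,275,5,'pics/c2.png')
h=[]
for im,(x0,y0) in ((a,(190,155)),(a,(415,165))):
    pass
c(a,190,155,260,265,5,'pics/t1.png'); c(a,410,170,490,280,5,'pics/t2.png')
import numpy as np
cv2.imwrite('pics/c3.png',np.hstack([cv2.imread('pics/t1.png'),cv2.imread('pics/t2.png')]))
```

```text
(no output)
```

View pics/c1.png

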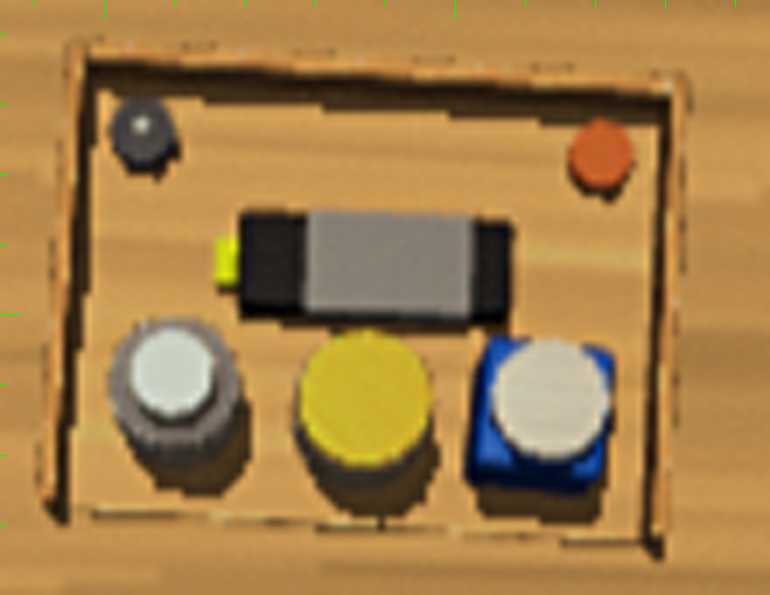

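View pics/c2.png

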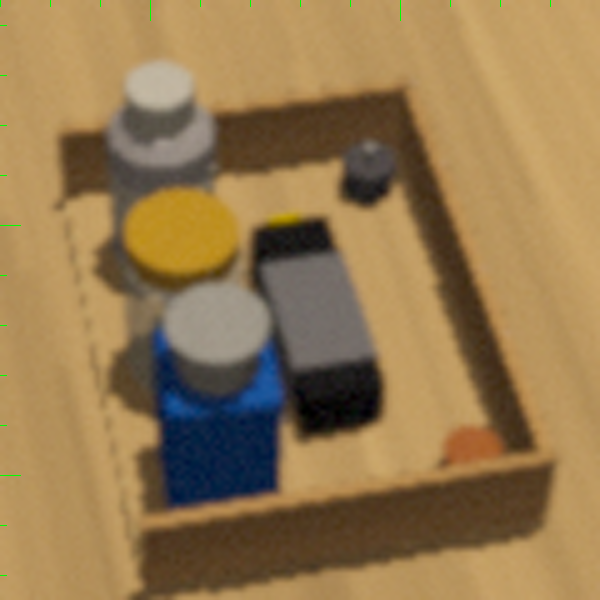

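View pics/c3.png

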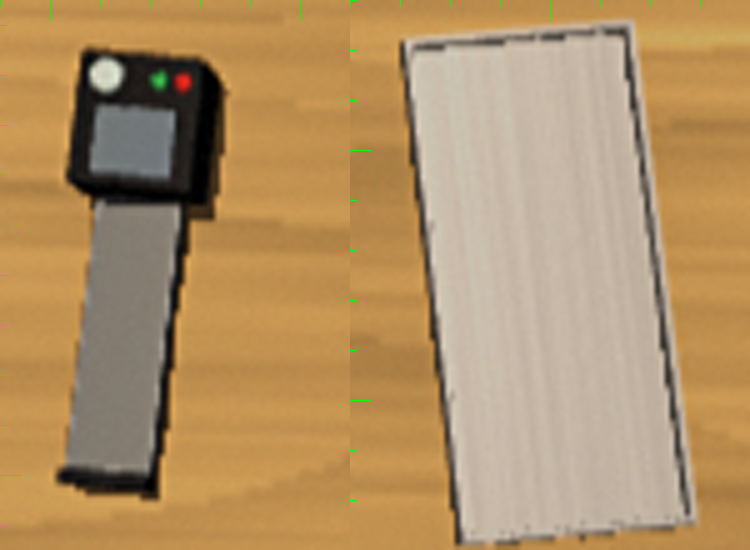

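```bash
cat > h.py <<'E'
import numpy as np,pickle
def ray(f,u,v):
    fl=200/np.tan(np.radians(f['fovy']/2)); R=np.array(f['R']);t=np.array(f['t'])
    return -R.T@t, R.T@np.array([(u-f['cx'])/fl,(v-f['cy'])/fl,1])
def onz(f,u,v,z):
    c,d=ray(f,u,v); return c+d*(z-c[2])/d[2]
def tri(f1,p1,f2,p2):
    c1,d1=ray(f1,*p1);c2,d2=ray(f2,*p2)
    s=np.linalg.lstsq(np.c_[d1,-d2],c2-c1,rcond=None)[0]
    a=c1+d1*s[0];b=c2+d2*s[1];return (a+b)/2,np.linalg.norm(a-b)
E
python3 - <<'E'
from h import *
np.set_printoptions(precision=4,suppress=True)
d=pickle.load(open('f0.pkl','rb'));T,S=d['top'],d['side']
c1=lambda X,Y:(285+(X+.5)/7-.5,155+(Y+.5)/7-.5)
c2=lambda X,Y:(270+(X+.5)/5-.5,155+(Y+.5)/5-.5)
c3=lambda X,Y:(190+(X+.5)/5-.5,155+(Y+.5)/5-.5)
c4=lambda X,Y:(410+(X-350+.5)/5-.5,170+(Y+.5)/5-.5)
for n,a,b,z in(('can',(172,370),(160,86),.106),('jar',(365,398),(181,233),.088),('disp',(551,398),(217,320),.102)):
    print(n,*tri(T,c1(*a),S,c2(*b)),'T',onz(T,*c1(*a),z),'S',onz(S,*c2(*b),z))
def L(n,c,f,P,z):
    q=np.array([onz(f,*c(*p),z)for p in P]);print(n,q[:,:2].tolist(),'mean',q.mean(0));return q
L('bat',c1,T,[(240,212),(511,221),(509,318),(240,312)],.034)
L('batS',c2,S,[(255,228),(325,221),(378,372),(300,388)],.034)
L('bay',c1,T,[(72,42),(686,75)],.046)
L('bayfront',c1,T,[(65,520),(660,558)],.0)
L('dock',c3,T,[(97,200),(183,203),(153,474),(66,468)],.016)
L('tray',c4,T,[(402,40),(632,22),(695,520),(460,544)],.012)
# side views of dock pad and tray
full=lambda X,Y:(X,Y)
L('trayS',full,S,[(250,352),(387,308),(416,358)],.012)
L('dockS',full,S,[(245,136),(298,131),(300,143),(245,147)],.016)
E
```

```text
can [0.5104 0.0489 0.1089] 0.0012549079445920307 T [0.5114 0.0489 0.106 ] S [0.5103 0.0519 0.106 ]
jar [ 0.5045 -0.0171  0.0901] 0.0015070457077220945 T [ 0.5055 -0.0172  0.088 ] S [ 0.5041 -0.0153  0.088 ]
disp [ 0.5042 -0.0797  0.1077] 0.0005547704847117893 T [ 0.5052 -0.0801  0.102 ] S [ 0.505  -0.0749  0.102 ]
bat [[0.5790048567038879, 0.02771599234188518], [0.5779190058998296, -0.07037479305828964], [0.5424323348582806, -0.07009151786382017], [0.5424574123351984, 0.026879758568358326]] mean [ 0.5605 -0.0215  0.034 ]
batS [[0.5464096140838608, 0.029522038433255515], [0.5773382095272042, 0.02656792898259852], [0.5762013784375818, -0.060853554291791956], [0.5428213147395474, -0.061582201509904455]] mean [ 0.5607 -0.0166  0.034 ]
bay [[0.6376873017940956, 0.08956446738959523], [0.6306659881141345, -0.13206244469681178]] mean [ 0.6342 -0.0212  0.046 ]
bayfront [[0.4690149598020904, 0.08951519666707908], [0.45975487678119487, -0.12889354415281556]] mean [ 0.4644 -0.0197  0.    ]
dock [[0.5505985427191755, 0.3077006161696686], [0.5500300034248147, 0.2638189607661383], [0.41178665191921643, 0.2722540140670995], [0.41387259140088256, 0.31606809877429315]] mean [0.4816 0.29   0.016 ]
tray [[0.607852826120453, -0.2331153892724633], [0.6200675004461391, -0.3526041451053523], [0.3648807431336232, -0.3800761134341019], [0.35046604223555117, -0.26116030862068906]] mean [ 0.4858 -0.3067  0.012 ]
trayS [[0.3518371126783266, -0.2632229425246461], [0.6049401171025246, -0.24007315973830184], [0.6203633503862107, -0.3390431080662868]] mean [ 0.5257 -0.2808  0.012 ]
dockS [[0.4136379615460748, 0.3138675143637295], [0.5526396641441765, 0.30359720317915306], [0.5474433037378131, 0.2535281727222589], [0.40825629189644547, 0.269321477583807]] mean [0.4805 0.2851 0.016 ]
```

Emit:
servo_tool(
  targets=[
    {"angular": [0, 0, 8.04], "xyz": [0, 0, 0]},
    {"angular": [0, 0, 8.04], "xyz": [0, 0, 0]},
    {"angular": [0, 0, 8.04], "xyz": [0, 0, 0]},
    {"angular": [0, 0, 8.04], "xyz": [0, 0, 0]},
    {"angular": [0, 0, 8.04], "xyz": [0, 0, 0]},
    {"angular": [0, 0, 8.04], "xyz": [0, 0, 0]},
    {"angular": [0, 0, 8.04], "xyz": [0, 0, 0]},
    {"angular": [0, 0, 8.04], "xyz": [0, 0, 0]},
    {"angular": [0, 0, 8.04], "xyz": [0, 0, 0]},
    {"angular": [0, 0, 0], "xyz": [3.9, -1.69, 0]},
    {"angular": [0, 0, 0], "xyz": [3.9, -1.69, 0]},
    {"angular": [0, 0, 0], "xyz": [3.9, -1.69, 0]},
    {"angular": [0, 0, 0], "xyz": [3.9, -1.69, 0]},
    {"angular": [0, 0, 0], "xyz": [3.9, -1.69, 0]},
    {"angular": [0, 0, 0], "xyz": [3.9, -1.69, 0]},
    {"angular": [0, 0, 0], "xyz": [3.9, -1.69, 0]},
    {"angular": [0, 0, 0], "xyz": [3.9, -1.69, 0]},
    {"angular": [0, 0, 0], "xyz": [3.9, -1.69, 0]},
    {"angular": [0, 0, 0], "xyz": [3.9, -1.69, 0]},
  ],
)

```text
invalid input
```

Emit:
servo_tool(
  targets=[
    {"angular": [0, 0, 0], "xyz": [3.9, -1.69, 0]},
    {"angular": [0, 0, 0], "xyz": [3.9, -1.69, 0]},
    {"angular": [0, 0, 0], "xyz": [3.9, -1.69, 0]},
    {"angular": [0, 0, 0], "xyz": [3.9, -1.69, 0]},
    {"angular": [0, 0, 0], "xyz": [3.9, -1.69, 0]},
    {"angular": [0, 0, 0], "xyz": [3.9, -1.69, 0]},
    {"angular": [0, 0, 0], "xyz": [3.9, -1.69, 0]},
    {"angular": [0, 0, 0], "xyz": [3.9, -1.69, 0]},
    {"angular": [0, 0, 0], "xyz": [0, 0, 0]},
    {"angular": [0, 0, 0], "xyz": [0, 0, 0]},
  ],
)

```text
invalid input
```

```bash
cat > d.py <<'E'
import sys,numpy as np
from scipy.spatial.transform import Rotation as Ro
from station import monitor
# usage: d.py x y graspz [yaw]  -> tool-frame shift (cm) and yaw turn (deg about tool z)
def go(x,y,z,yaw=None):
    s=monitor.get_state();R=Ro.from_euler('xyz',s['ee_rot']).as_matrix()
    d=np.array([x,y,z+.003])-s['eef_pos']
    print('t %.2f'%s['t'],'pos',s['eef_pos'].round(4),'rot',s['ee_rot'].round(4),'w %.4f gf %.1f'%(s['width'],s['gripper_force']),'F',s['force'].round(1))
    print('shift cm',(R.T@d*100).round(2), '' if yaw is None else 'turn %.2f'%np.degrees(s['ee_rot'][2]-yaw))
if __name__=='__main__': go(*map(float,sys.argv[1:]))
E
python3 d.py .505 -.079 .066 -1.607
```

```text
t 0.10 pos [0.2274 0.6351 0.2477] rot [ 3.1401e+00 -2.0000e-04 -3.4390e-01] w 0.0876 gf 0.0 F [-0.1  0.8 -0.5]
shift cm [50.21 57.84 17.97] turn 72.37
```

Emit:
servo_tool(
  targets=[
    {"angular": [0, 0, 8.04], "xyz": [0, 0, 0], "claw": 8.76},
    {"angular": [0, 0, 8.04], "xyz": [0, 0, 0], "claw": 8.76},
    {"angular": [0, 0, 8.04], "xyz": [0, 0, 0], "claw": 8.76},
    {"angular": [0, 0, 8.04], "xyz": [0, 0, 0], "claw": 8.76},
    {"angular": [0, 0, 8.04], "xyz": [0, 0, 0], "claw": 8.76},
    {"angular": [0, 0, 8.04], "xyz": [0, 0, 0], "claw": 8.76},
    {"angular": [0, 0, 8.04], "xyz": [0, 0, 0], "claw": 8.76},
    {"angular": [0, 0, 8.04], "xyz": [0, 0, 0], "claw": 8.76},
    {"angular": [0, 0, 8.04], "xyz": [0, 0, 0], "claw": 8.76},
    {"angular": [0, 0, 0], "xyz": [3.9, -1.69, 0], "claw": 8.76},
    {"angular": [0, 0, 0], "xyz": [3.9, -1.69, 0], "claw": 8.76},
    {"angular": [0, 0, 0], "xyz": [3.9, -1.69, 0], "claw": 8.76},
    {"angular": [0, 0, 0], "xyz": [3.9, -1.69, 0], "claw": 8.76},
    {"angular": [0, 0, 0], "xyz": [3.9, -1.69, 0], "claw": 8.76},
    {"angular": [0, 0, 0], "xyz": [3.9, -1.69, 0], "claw": 8.76},
    {"angular": [0, 0, 0], "xyz": [3.9, -1.69, 0], "claw": 8.76},
    {"angular": [0, 0, 0], "xyz": [3.9, -1.69, 0], "claw": 8.76},
    {"angular": [0, 0, 0], "xyz": [3.9, -1.69, 0], "claw": 8.76},
    {"angular": [0, 0, 0], "xyz": [3.9, -1.69, 0], "claw": 8.76},
  ],
)

```text
t: 2.0
eef_pos: [0.3825, 0.2379, 0.2485]
ee_rot: [3.142, 0.0, -1.606]
force: [0.5, 0.0, 0.3]
width: 0.0874
gripper_force: 0.0
```

Emit:
servo_tool(
  targets=[
    {"angular": [0, 0, 0], "xyz": [3.9, -1.69, 0], "claw": 8.76},
    {"angular": [0, 0, 0], "xyz": [3.9, -1.69, 0], "claw": 8.76},
    {"angular": [0, 0, 0], "xyz": [3.9, -1.69, 0], "claw": 8.76},
    {"angular": [0, 0, 0], "xyz": [3.9, -1.69, 0], "claw": 8.76},
    {"angular": [0, 0, 0], "xyz": [3.9, -1.69, 0], "claw": 8.76},
    {"angular": [0, 0, 0], "xyz": [3.9, -1.69, 0], "claw": 8.76},
    {"angular": [0, 0, 0], "xyz": [3.9, -1.69, 0], "claw": 8.76},
    {"angular": [0, 0, 0], "xyz": [3.9, -1.69, 0], "claw": 8.76},
    {"angular": [0, 0, 0], "xyz": [0, 0, 0], "claw": 8.76},
    {"angular": [0, 0, 0], "xyz": [0, 0, 0], "claw": 8.76},
  ],
)

```text
t: 3.0
eef_pos: [0.506, -0.0781, 0.2478]
ee_rot: [3.14, -0.0, -1.61]
force: [-0.8, 0.3, 0.2]
width: 0.088
gripper_force: 0.0
```

```bash
python3 d.py .505 -.079 .066 -1.607
```

```text
t 3.00 pos [ 0.506  -0.0781  0.2478] rot [ 3.1401e+00 -1.0000e-04 -1.6096e+00] w 0.0880 gf 0.0 F [-0.8  0.3  0.2]
shift cm [ 0.09  0.07 17.89] turn -0.15
```

Emit:
servo_tool(
  force=20,
  targets=[
    {"angular": [0, 0, 0], "xyz": [0.1, 0.1, 3.3], "claw": 8.76},
    {"angular": [0, 0, 0], "xyz": [0, 0, 4], "claw": 8.76},
    {"angular": [0, 0, 0], "xyz": [0, 0, 4], "claw": 8.76},
    {"angular": [0, 0, 0], "xyz": [0, 0, 3.3], "claw": 8.76},
    {"angular": [0, 0, 0], "xyz": [0, 0, 2.2], "claw": 8.76},
    {"angular": [0, 0, 0], "xyz": [0, 0, 1.1], "claw": 8.76},
    {"angular": [0, 0, 0], "xyz": [0, 0, 0], "claw": 7},
    {"angular": [0, 0, 0], "xyz": [0, 0, 0], "claw": 6},
    {"angular": [0, 0, 0], "xyz": [0, 0, 0], "claw": 5.5},
    {"angular": [0, 0, 0], "xyz": [0, 0, 0], "claw": 5},
    {"angular": [0, 0, 0], "xyz": [0, 0, 0], "claw": 4},
    {"angular": [0, 0, 0], "xyz": [0, 0, 0], "claw": 4},
    {"angular": [0, 0, 0], "xyz": [0, 0, 0], "claw": 4},
    {"angular": [0, 0, 0], "xyz": [0, 0, 0], "claw": 4},
  ],
)

```text
t: 4.4
eef_pos: [0.5055, -0.078, 0.0701]
ee_rot: [-3.141, -0.0, -1.607]
force: [-1.4, 0.8, 5.8]
width: 0.0462
gripper_force: 19.7
```

Emit:
servo_tool(
  targets=[
    {"angular": [0, 0, 0], "xyz": [0, 0, -1], "claw": 4},
    {"angular": [0, 0, 0], "xyz": [0, 0, -2.5], "claw": 4},
    {"angular": [0, 0, 0], "xyz": [0, 0, -3], "claw": 4},
    {"angular": [0, 0, 0], "xyz": [0, 0, -3], "claw": 4},
    {"angular": [0, 0, 0], "xyz": [0, 0, -2], "claw": 4},
    {"angular": [0, 0, 0], "xyz": [0, 0, -1], "claw": 4},
    {"angular": [0, 0, 0], "xyz": [0, 0, 0], "claw": 4},
  ],
)

```text
t: 5.1
eef_pos: [0.5057, -0.0779, 0.1958]
ee_rot: [-3.139, 0.001, -1.607]
force: [0.2, -0.3, -2.4]
width: 0.0461
gripper_force: 19.6
```

```bash
python3 d.py .575 -.297 .066 -1.607
```

```text
t 5.10 pos [ 0.5057 -0.0779  0.1958] rot [-3.1393e+00  6.0000e-04 -1.6068e+00] w 0.0461 gf 19.6 F [ 0.2 -0.3 -2.4]
shift cm [21.66 -7.68 12.68] turn 0.01
```

Emit:
servo_tool(
  targets=[
    {"angular": [0, 0, 0], "xyz": [1.7, -0.6, 0], "claw": 4},
    {"angular": [0, 0, 0], "xyz": [3, -1.1, 0], "claw": 4},
    {"angular": [0, 0, 0], "xyz": [3.5, -1.2, 0], "claw": 4},
    {"angular": [0, 0, 0], "xyz": [3.5, -1.2, 0], "claw": 4},
    {"angular": [0, 0, 0], "xyz": [3.5, -1.2, 0], "claw": 4},
    {"angular": [0, 0, 0], "xyz": [3.5, -1.2, 0], "claw": 4},
    {"angular": [0, 0, 0], "xyz": [2, -0.8, 0], "claw": 4},
    {"angular": [0, 0, 0], "xyz": [1, -0.4, 0], "claw": 4},
    {"angular": [0, 0, 0], "xyz": [0, 0, 2], "claw": 4},
    {"angular": [0, 0, 0], "xyz": [0, 0, 3], "claw": 4},
    {"angular": [0, 0, 0], "xyz": [0, 0, 3], "claw": 4},
    {"angular": [0, 0, 0], "xyz": [0, 0, 2.5], "claw": 4},
    {"angular": [0, 0, 0], "xyz": [0, 0, 1.2], "claw": 4},
    {"angular": [0, 0, 0], "xyz": [0, 0, 0.6], "claw": 4},
    {"angular": [0, 0, 0], "xyz": [0, 0, 0.3], "claw": 4},
    {"angular": [0, 0, 0], "xyz": [0, 0, 0], "claw": 4},
    {"angular": [0, 0, 0], "xyz": [0, 0, 0], "claw": 4},
  ],
)

```text
t: 6.8
eef_pos: [0.5752, -0.2977, 0.0697]
ee_rot: [-3.14, -0.0, -1.607]
force: [0.2, -0.2, -2.6]
width: 0.0464
gripper_force: 19.6
```

Emit:
servo_tool(
  targets=[
    {"angular": [0, 0, 0], "xyz": [0, 0, 0.12], "claw": 4},
    {"angular": [0, 0, 0], "xyz": [0, 0, 0], "claw": 4},
    {"angular": [0, 0, 0], "xyz": [0, 0, 0], "claw": 4.8},
    {"angular": [0, 0, 0], "xyz": [0, 0, 0], "claw": 5.5},
    {"angular": [0, 0, 0], "xyz": [0, 0, 0], "claw": 6.5},
    {"angular": [0, 0, 0], "xyz": [0, 0, 0], "claw": 7.5},
    {"angular": [0, 0, 0], "xyz": [0, 0, -1.5], "claw": 7.5},
    {"angular": [0, 0, 0], "xyz": [0, 0, -3], "claw": 7.5},
    {"angular": [0, 0, 0], "xyz": [0, 0, -3.5], "claw": 8.76},
    {"angular": [0, 0, 0], "xyz": [0, 0, -2], "claw": 8.76},
    {"angular": [0, 0, 0], "xyz": [0, 0, -1], "claw": 8.76},
    {"angular": [0, 0, 0], "xyz": [0, 0, 0], "claw": 8.76},
  ],
)

```text
t: 8.0
eef_pos: [0.5752, -0.2978, 0.1795]
ee_rot: [-3.138, -0.001, -1.607]
force: [-0.5, 0.6, -0.4]
width: 0.0876
gripper_force: 0.0
```

```bash
python3 d.py .505 -.0155 .060 -1.607
```

```text
t 8.00 pos [ 0.5752 -0.2978  0.1795] rot [-3.1384e+00 -7.0000e-04 -1.6066e+00] w 0.0876 gf 0.0 F [-0.5  0.6 -0.4]
shift cm [-27.97   8.06  11.61] turn 0.02
```

Emit:
servo_tool(
  targets=[
    {"angular": [0, 0, 0], "xyz": [-2, 0.6, 0], "claw": 8.76},
    {"angular": [0, 0, 0], "xyz": [-4, 1.15, 0], "claw": 8.76},
    {"angular": [0, 0, 0], "xyz": [-4.5, 1.3, 0], "claw": 8.76},
    {"angular": [0, 0, 0], "xyz": [-4.5, 1.3, 0], "claw": 8.76},
    {"angular": [0, 0, 0], "xyz": [-4.5, 1.3, 0], "claw": 8.76},
    {"angular": [0, 0, 0], "xyz": [-4.5, 1.3, 0], "claw": 8.76},
    {"angular": [0, 0, 0], "xyz": [-3, 0.8, 0], "claw": 8.76},
    {"angular": [0, 0, 0], "xyz": [-1, 0.3, 0], "claw": 8.76},
    {"angular": [0, 0, 0], "xyz": [0, 0, 2.2], "claw": 8.76},
    {"angular": [0, 0, 0], "xyz": [0, 0, 3.5], "claw": 8.76},
    {"angular": [0, 0, 0], "xyz": [0, 0, 3], "claw": 8.76},
    {"angular": [0, 0, 0], "xyz": [0, 0, 1.7], "claw": 8.76},
    {"angular": [0, 0, 0], "xyz": [0, 0, 0.8], "claw": 8.76},
    {"angular": [0, 0, 0], "xyz": [0, 0, 0], "claw": 7},
    {"angular": [0, 0, 0], "xyz": [0, 0, 0], "claw": 6},
    {"angular": [0, 0, 0], "xyz": [0, 0, 0], "claw": 5.5},
    {"angular": [0, 0, 0], "xyz": [0, 0, 0], "claw": 5},
    {"angular": [0, 0, 0], "xyz": [0, 0, 0], "claw": 4},
    {"angular": [0, 0, 0], "xyz": [0, 0, 0], "claw": 4},
    {"angular": [0, 0, 0], "xyz": [0, 0, 0], "claw": 4},
  ],
)

```text
t: 10.0
eef_pos: [0.5047, -0.0147, 0.066]
ee_rot: [-3.14, 0.0, -1.606]
force: [0.1, 0.9, 6.3]
width: 0.0496
gripper_force: 20.0
```

Emit:
servo_tool(
  targets=[
    {"angular": [0, 0, 0], "xyz": [0, 0, -1], "claw": 4},
    {"angular": [0, 0, 0], "xyz": [0, 0, -2.5], "claw": 4},
    {"angular": [0, 0, 0], "xyz": [0, 0, -3], "claw": 4},
    {"angular": [0, 0, 0], "xyz": [0, 0, -3], "claw": 4},
    {"angular": [0, 0, 0], "xyz": [0, 0, -2], "claw": 4},
    {"angular": [0, 0, 0], "xyz": [0, 0, -1], "claw": 4},
    {"angular": [0, 0, 0], "xyz": [0, 0, 0], "claw": 4},
  ],
)

```text
t: 10.7
eef_pos: [0.5043, -0.0147, 0.1915]
ee_rot: [-3.14, 0.001, -1.607]
force: [-0.3, -0.1, -2.0]
width: 0.0495
gripper_force: 20.0
```

```bash
python3 d.py .486 -.3065 .061 -1.607
```

```text
t 10.70 pos [ 0.5043 -0.0147  0.1915] rot [-3.1397e+00  9.0000e-04 -1.6067e+00] w 0.0495 gf 20.0 F [-0.3 -0.1 -2. ]
shift cm [29.23  0.8  12.73] turn 0.01
```

Emit:
servo_tool(
  targets=[
    {"angular": [0, 0, 0], "xyz": [2.2, 0.1, 0], "claw": 4},
    {"angular": [0, 0, 0], "xyz": [4, 0.1, 0], "claw": 4},
    {"angular": [0, 0, 0], "xyz": [4.5, 0.1, 0], "claw": 4},
    {"angular": [0, 0, 0], "xyz": [4.5, 0.1, 0], "claw": 4},
    {"angular": [0, 0, 0], "xyz": [4.5, 0.1, 0], "claw": 4},
    {"angular": [0, 0, 0], "xyz": [4.5, 0.1, 0], "claw": 4},
    {"angular": [0, 0, 0], "xyz": [3.5, 0.1, 0], "claw": 4},
    {"angular": [0, 0, 0], "xyz": [1.5, 0.1, 0], "claw": 4},
    {"angular": [0, 0, 0], "xyz": [0, 0, 2], "claw": 4},
    {"angular": [0, 0, 0], "xyz": [0, 0, 3], "claw": 4},
    {"angular": [0, 0, 0], "xyz": [0, 0, 3], "claw": 4},
    {"angular": [0, 0, 0], "xyz": [0, 0, 2.5], "claw": 4},
    {"angular": [0, 0, 0], "xyz": [0, 0, 1.2], "claw": 4},
    {"angular": [0, 0, 0], "xyz": [0, 0, 0.6], "claw": 4},
    {"angular": [0, 0, 0], "xyz": [0, 0, 0.3], "claw": 4},
    {"angular": [0, 0, 0], "xyz": [0, 0, 0.08], "claw": 4},
    {"angular": [0, 0, 0], "xyz": [0, 0, 0], "claw": 4},
  ],
)

```text
t: 12.4
eef_pos: [0.4862, -0.3065, 0.0645]
ee_rot: [-3.14, -0.0, -1.607]
force: [0.1, 0.0, -2.2]
width: 0.0494
gripper_force: 20.0
```

Emit:
servo_tool(
  targets=[
    {"angular": [0, 0, 0], "xyz": [0, 0, 0], "claw": 5.2},
    {"angular": [0, 0, 0], "xyz": [0, 0, 0], "claw": 5.8},
    {"angular": [0, 0, 0], "xyz": [0, 0, 0], "claw": 6.5},
    {"angular": [0, 0, 0], "xyz": [0, 0, 0], "claw": 6.5},
    {"angular": [0, 0, 0], "xyz": [0, 0, -1.5], "claw": 6.5},
    {"angular": [0, 0, 0], "xyz": [0, 0, -3], "claw": 6.5},
    {"angular": [0, 0, 0], "xyz": [0, 0, -3.5], "claw": 7},
    {"angular": [0, 0, 0], "xyz": [0, 0, -2], "claw": 8.76},
    {"angular": [0, 0, 0], "xyz": [0, 0, -1.4], "claw": 8.76},
    {"angular": [0, 0, 0], "xyz": [0, 0, 0], "claw": 8.76},
  ],
)

```text
t: 13.4
eef_pos: [0.4868, -0.3069, 0.1801]
ee_rot: [-3.137, -0.001, -1.606]
force: [-0.8, -0.2, -0.2]
width: 0.0859
gripper_force: 0.0
```

```bash
python3 d.py .511 .0505 .066 -1.607
```

```text
t 13.40 pos [ 0.4868 -0.3069  0.1801] rot [-3.1374e+00 -1.3000e-03 -1.6064e+00] w 0.0859 gf 0.0 F [-0.8 -0.2 -0.2]
shift cm [-35.81  -1.1   11.06] turn 0.03
```

Emit:
servo_tool(
  targets=[
    {"angular": [0, 0, 0], "xyz": [-2, -0.1, 0], "claw": 8.76},
    {"angular": [0, 0, 0], "xyz": [-4, -0.1, 0], "claw": 8.76},
    {"angular": [0, 0, 0], "xyz": [-4.7, -0.1, 0], "claw": 8.76},
    {"angular": [0, 0, 0], "xyz": [-4.7, -0.1, 0], "claw": 8.76},
    {"angular": [0, 0, 0], "xyz": [-4.7, -0.1, 0], "claw": 8.76},
    {"angular": [0, 0, 0], "xyz": [-4.7, -0.2, 0], "claw": 8.76},
    {"angular": [0, 0, 0], "xyz": [-4.5, -0.2, 0], "claw": 8.76},
    {"angular": [0, 0, 0], "xyz": [-4, -0.1, 0], "claw": 8.76},
    {"angular": [0, 0, 0], "xyz": [-2.5, -0.1, 0], "claw": 8.76},
    {"angular": [0, 0, 0], "xyz": [0, 0, 2.2], "claw": 8.76},
    {"angular": [0, 0, 0], "xyz": [0, 0, 3.5], "claw": 8.76},
    {"angular": [0, 0, 0], "xyz": [0, 0, 3], "claw": 8.76},
    {"angular": [0, 0, 0], "xyz": [0, 0, 1.6], "claw": 8.76},
    {"angular": [0, 0, 0], "xyz": [0, 0, 0.8], "claw": 8.76},
    {"angular": [0, 0, 0], "xyz": [0, 0, 0], "claw": 7},
    {"angular": [0, 0, 0], "xyz": [0, 0, 0], "claw": 6},
    {"angular": [0, 0, 0], "xyz": [0, 0, 0], "claw": 5.3},
    {"angular": [0, 0, 0], "xyz": [0, 0, 0], "claw": 4.8},
    {"angular": [0, 0, 0], "xyz": [0, 0, 0], "claw": 4},
    {"angular": [0, 0, 0], "xyz": [0, 0, 0], "claw": 4},
  ],
)

```text
t: 15.4
eef_pos: [0.5098, 0.0511, 0.0671]
ee_rot: [-3.14, 0.001, -1.607]
force: [0.2, -0.6, -1.2]
width: 0.0453
gripper_force: 19.0
```

Emit:
servo_tool(
  targets=[
    {"angular": [0, 0, 0], "xyz": [0, 0, 0], "claw": 4},
    {"angular": [0, 0, 0], "xyz": [0, 0, 0], "claw": 4},
  ],
)

```text
t: 15.6
eef_pos: [0.5099, 0.0511, 0.067]
ee_rot: [-3.141, 0.0, -1.606]
force: [-1.0, 0.2, 4.8]
width: 0.0453
gripper_force: 20.0
```

Emit:
servo_tool(
  targets=[
    {"angular": [0, 0, 0], "xyz": [0, 0, -1], "claw": 4},
    {"angular": [0, 0, 0], "xyz": [0, 0, -2.5], "claw": 4},
    {"angular": [0, 0, 0], "xyz": [0, 0, -3], "claw": 4},
    {"angular": [0, 0, 0], "xyz": [0, 0, -3], "claw": 4},
    {"angular": [0, 0, 0], "xyz": [0, 0, -2], "claw": 4},
    {"angular": [0, 0, 0], "xyz": [0, 0, -1], "claw": 4},
    {"angular": [0, 0, 0], "xyz": [0, 0, 0], "claw": 4},
  ],
)

```text
t: 16.3
eef_pos: [0.5097, 0.0512, 0.1927]
ee_rot: [-3.14, 0.001, -1.607]
force: [0.2, 0.7, -2.2]
width: 0.0451
gripper_force: 20.0
```

```bash
python3 d.py .396 -.316 .062 -1.607
```

```text
t 16.30 pos [0.5097 0.0512 0.1927] rot [-3.1399e+00  1.1000e-03 -1.6068e+00] w 0.0451 gf 20.0 F [ 0.2  0.7 -2.2]
shift cm [37.12 10.06 12.71] turn 0.01
```

Emit:
servo_tool(
  targets=[
    {"angular": [0, 0, 0], "xyz": [2.1, 0.6, 0], "claw": 4},
    {"angular": [0, 0, 0], "xyz": [4, 1.1, 0], "claw": 4},
    {"angular": [0, 0, 0], "xyz": [4.5, 1.2, 0], "claw": 4},
    {"angular": [0, 0, 0], "xyz": [4.5, 1.2, 0], "claw": 4},
    {"angular": [0, 0, 0], "xyz": [4.5, 1.2, 0], "claw": 4},
    {"angular": [0, 0, 0], "xyz": [4.5, 1.2, 0], "claw": 4},
    {"angular": [0, 0, 0], "xyz": [4.5, 1.2, 0], "claw": 4},
    {"angular": [0, 0, 0], "xyz": [4.5, 1.2, 0], "claw": 4},
    {"angular": [0, 0, 0], "xyz": [3, 0.8, 0], "claw": 4},
    {"angular": [0, 0, 0], "xyz": [1, 0.3, 0], "claw": 4},
    {"angular": [0, 0, 0], "xyz": [0, 0, 2], "claw": 4},
    {"angular": [0, 0, 0], "xyz": [0, 0, 3], "claw": 4},
    {"angular": [0, 0, 0], "xyz": [0, 0, 3], "claw": 4},
    {"angular": [0, 0, 0], "xyz": [0, 0, 2.5], "claw": 4},
    {"angular": [0, 0, 0], "xyz": [0, 0, 1.2], "claw": 4},
    {"angular": [0, 0, 0], "xyz": [0, 0, 0.6], "claw": 4},
    {"angular": [0, 0, 0], "xyz": [0, 0, 0.3], "claw": 4},
    {"angular": [0, 0, 0], "xyz": [0, 0, 0.08], "claw": 4},
    {"angular": [0, 0, 0], "xyz": [0, 0, 0], "claw": 4},
  ],
)

```text
t: 18.2
eef_pos: [0.3968, -0.3164, 0.0655]
ee_rot: [-3.14, -0.0, -1.607]
force: [-0.8, -1.2, -2.1]
width: 0.0449
gripper_force: 20.0
```

Emit:
servo_tool(
  targets=[
    {"angular": [0, 0, 0], "xyz": [0, 0, 0], "claw": 4.8},
    {"angular": [0, 0, 0], "xyz": [0, 0, 0], "claw": 5.5},
    {"angular": [0, 0, 0], "xyz": [0, 0, 0], "claw": 6.3},
    {"angular": [0, 0, 0], "xyz": [0, 0, 0], "claw": 6.3},
    {"angular": [0, 0, 0], "xyz": [0, 0, -1.5], "claw": 6.3},
    {"angular": [0, 0, 0], "xyz": [0, 0, -3], "claw": 6.3},
    {"angular": [0, 0, 0], "xyz": [0, 0, -3.5], "claw": 6.3},
    {"angular": [0, 0, 0], "xyz": [0, 0, -2], "claw": 6.3},
    {"angular": [0, 0, 0], "xyz": [0, 0, -1.4], "claw": 6.3},
    {"angular": [0, 0, 0], "xyz": [0, 0, 0], "claw": 6.3},
  ],
)

```text
t: 19.2
eef_pos: [0.3973, -0.3167, 0.181]
ee_rot: [-3.138, -0.002, -1.606]
force: [0.1, -0.4, -0.1]
width: 0.0627
gripper_force: 0.0
```

```bash
python3 d.py .5605 -.0195 .031 -1.58;python3 - <<'E'
from station import viewer
import cv2,pickle,numpy as np
d={n:viewer.grab_frame(n) for n in('side','top')};pickle.dump(d,open('f1.pkl','wb'))
a=cv2.resize(d['top']['color'][150:290,280:490],None,fx=3.5,fy=3.5,interpolation=cv2.INTER_CUBIC);cv2.imwrite('pics/m1.png',a)
E
```

```text
t 19.20 pos [ 0.3973 -0.3167  0.181 ] rot [-3.1375e+00 -1.5000e-03 -1.6064e+00] w 0.0627 gf 0.0 F [ 0.1 -0.4 -0.1]
shift cm [-30.31 -15.19  14.72] turn -1.51
```

View pics/m1.png

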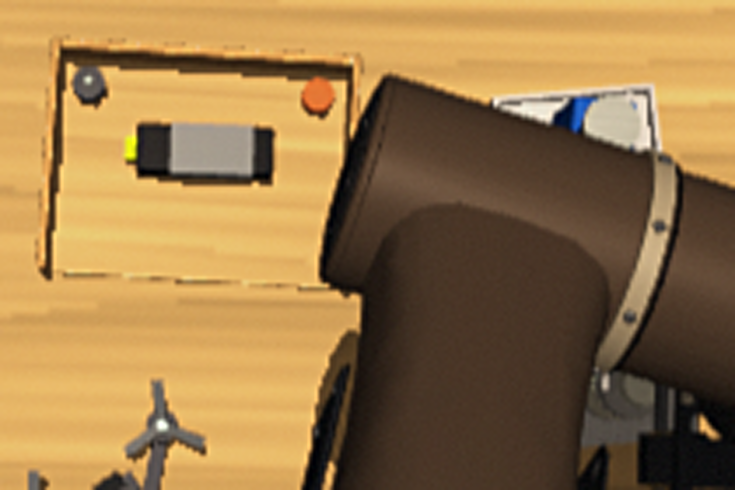

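Emit:
servo_tool(
  targets=[
    {"angular": [0, 0, -1.4], "xyz": [0, 0, 0], "claw": 6.3},
    {"angular": [0, 0, 0], "xyz": [-2, -1, 0], "claw": 6.3},
    {"angular": [0, 0, 0], "xyz": [-4, -2, 0], "claw": 6.3},
    {"angular": [0, 0, 0], "xyz": [-4.2, -2, 0], "claw": 6.3},
    {"angular": [0, 0, 0], "xyz": [-4.2, -2, 0], "claw": 6.3},
    {"angular": [0, 0, 0], "xyz": [-4.2, -2, 0], "claw": 6.3},
    {"angular": [0, 0, 0], "xyz": [-4.2, -2, 0], "claw": 6.3},
    {"angular": [0, 0, 0], "xyz": [-4.2, -2, 0], "claw": 6.3},
    {"angular": [0, 0, 0], "xyz": [-3, -1.5, 0], "claw": 6.3},
    {"angular": [0, 0, 0], "xyz": [-0.5, -0.5, 0], "claw": 6.3},
    {"angular": [0, 0, 0], "xyz": [0, 0, 0], "claw": 6.3},
    {"angular": [0, 0, 0], "xyz": [0, 0, 0], "claw": 6.3},
  ],
)

```text
t: 20.5
eef_pos: [0.5488, -0.0135, 0.1779]
ee_rot: [3.14, -0.001, -1.582]
force: [0.4, -0.0, 0.3]
width: 0.0631
gripper_force: 0.0
```

```bash
python3 d.py .5605 -.0195 .031 -1.58;python3 - <<'E'
from station import viewer
import cv2,pickle,numpy as np
d={n:viewer.grab_frame(n) for n in('side','top')};pickle.dump(d,open('f2.pkl','wb'))
a=cv2.resize(d['top']['color'][150:290,270:490],None,fx=2.5,fy=2.5,interpolation=cv2.INTER_CUBIC)
b=cv2.resize(d['side']['color'][130:400,230:420],None,fx=1.3,fy=1.3)
cv2.imwrite('pics/m2.png',np.hstack([a,np.pad(b[:350],((0,max(0,350-b.shape[0])),(0,0),(0,0)))]))
E
```

```text
t 20.50 pos [ 0.5488 -0.0135  0.1779] rot [ 3.1397e+00 -5.0000e-04 -1.5820e+00] w 0.0631 gf 0.0 F [ 0.4 -0.   0.3]
shift cm [ 0.58 -1.2  14.38] turn -0.12
```

View pics/m2.png

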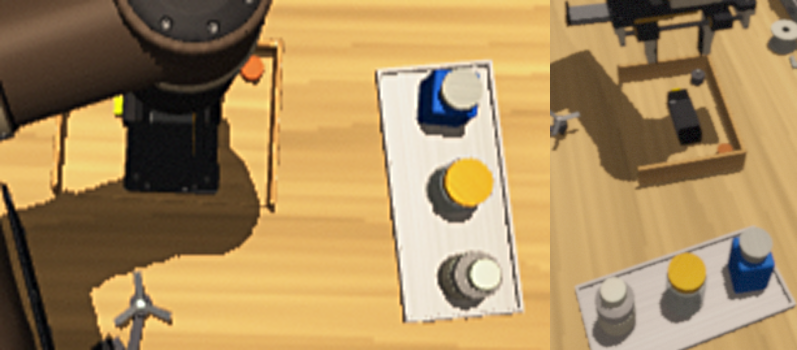

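Emit:
servo_tool(
  force=20,
  targets=[
    {"angular": [0, 0, 0], "xyz": [0.6, -1.2, 0], "claw": 6.3},
    {"angular": [0, 0, 0], "xyz": [0, 0, 2], "claw": 6.3},
    {"angular": [0, 0, 0], "xyz": [0, 0, 4], "claw": 6.3},
    {"angular": [0, 0, 0], "xyz": [0, 0, 4], "claw": 6.3},
    {"angular": [0, 0, 0], "xyz": [0, 0, 2.4], "claw": 6.3},
    {"angular": [0, 0, 0], "xyz": [0, 0, 1.2], "claw": 6.3},
    {"angular": [0, 0, 0], "xyz": [0, 0, 0.7], "claw": 6.3},
    {"angular": [0, 0, 0], "xyz": [0, 0, 0], "claw": 5.5},
    {"angular": [0, 0, 0], "xyz": [0, 0, 0], "claw": 4.5},
    {"angular": [0, 0, 0], "xyz": [0, 0, 0], "claw": 3.8},
    {"angular": [0, 0, 0], "xyz": [0, 0, 0], "claw": 3},
    {"angular": [0, 0, 0], "xyz": [0, 0, 0], "claw": 3},
    {"angular": [0, 0, 0], "xyz": [0, 0, 0], "claw": 3},
  ],
)

```text
t: 21.9
eef_pos: [0.5621, -0.0189, 0.0368]
ee_rot: [-3.14, 0.0, -1.582]
force: [-1.2, 0.1, 7.1]
width: 0.0356
gripper_force: 20.0
```

Emit:
servo_tool(
  targets=[
    {"angular": [0, 0, 0], "xyz": [0, 0, -1], "claw": 3},
    {"angular": [0, 0, 0], "xyz": [0, 0, -3], "claw": 3},
    {"angular": [0, 0, 0], "xyz": [0, 0, -3], "claw": 3},
    {"angular": [0, 0, 0], "xyz": [0, 0, -3], "claw": 3},
    {"angular": [0, 0, -3.1], "xyz": [0, 0, -1], "claw": 3},
    {"angular": [0, 0, -7], "xyz": [0, 0, 0], "claw": 3},
    {"angular": [0, 0, -7], "xyz": [0, 0, 0], "claw": 3},
    {"angular": [0, 0, -7], "xyz": [0, 0, 0], "claw": 3},
    {"angular": [0, 0, -7], "xyz": [0, 0, 0], "claw": 3},
    {"angular": [0, 0, -7], "xyz": [0, 0, 0], "claw": 3},
    {"angular": [0, 0, -7], "xyz": [0, 0, 0], "claw": 3},
    {"angular": [0, 0, -7], "xyz": [0, 0, 0], "claw": 3},
    {"angular": [0, 0, -7], "xyz": [0, 0, 0], "claw": 3},
    {"angular": [0, 0, -7], "xyz": [0, 0, 0], "claw": 3},
    {"angular": [0, 0, -7], "xyz": [0, 0, 0], "claw": 3},
    {"angular": [0, 0, -7], "xyz": [0, 0, 0], "claw": 3},
    {"angular": [0, 0, -7], "xyz": [0, 0, 0], "claw": 3},
    {"angular": [0, 0, 0], "xyz": [0, 0, 0], "claw": 3},
    {"angular": [0, 0, 0], "xyz": [0, 0, 0], "claw": 3},
  ],
)

```text
t: 23.8
eef_pos: [0.5614, -0.0191, 0.146]
ee_rot: [-3.141, 0.0, -0.066]
force: [1.2, 0.2, -1.8]
width: 0.0358
gripper_force: 20.0
```

```bash
python3 d.py .4815 .288 .0445 -.061
```

```text
t 23.80 pos [ 0.5614 -0.0191  0.146 ] rot [-3.1415e+00  1.0000e-04 -6.5700e-02] w 0.0358 gf 20.0 F [ 1.2  0.2 -1.8]
shift cm [ -9.99 -30.12   9.85] turn -0.27
```

Emit:
servo_tool(
  targets=[
    {"angular": [0, 0, -0.2], "xyz": [-0.7, -2, 0], "claw": 3},
    {"angular": [0, 0, 0], "xyz": [-1.3, -4, 0], "claw": 3},
    {"angular": [0, 0, 0], "xyz": [-1.4, -4.2, 0], "claw": 3},
    {"angular": [0, 0, 0], "xyz": [-1.4, -4.2, 0], "claw": 3},
    {"angular": [0, 0, 0], "xyz": [-1.4, -4.2, 0], "claw": 3},
    {"angular": [0, 0, 0], "xyz": [-1.4, -4.2, 0], "claw": 3},
    {"angular": [0, 0, 0], "xyz": [-1.4, -4.2, 0], "claw": 3},
    {"angular": [0, 0, 0], "xyz": [-0.7, -2.1, 0], "claw": 3},
    {"angular": [0, 0, 0], "xyz": [-0.3, -1, 0], "claw": 3},
    {"angular": [0, 0, 0], "xyz": [0, 0, 2], "claw": 3},
    {"angular": [0, 0, 0], "xyz": [0, 0, 3], "claw": 3},
    {"angular": [0, 0, 0], "xyz": [0, 0, 1], "claw": 3},
    {"angular": [0, 0, 0], "xyz": [0, 0, 0], "claw": 3},
  ],
)

```text
t: 25.1
eef_pos: [0.4788, 0.2859, 0.0844]
ee_rot: [3.139, 0.002, -0.06]
force: [-0.5, 0.4, -1.6]
width: 0.0357
gripper_force: 20.0
```

```bash
python3 d.py .4815 .288 .044 -.061;python3 - <<'E'
from station import viewer
import cv2,pickle,numpy as np
d={n:viewer.grab_frame(n) for n in('side','top')};pickle.dump(d,open('f3.pkl','wb'))
a=cv2.resize(d['top']['color'][150:270,170:270],None,fx=4,fy=4,interpolation=cv2.INTER_CUBIC)
b=cv2.resize(d['side']['color'][85:185,220:320],None,fx=4.8,fy=4.8,interpolation=cv2.INTER_CUBIC)[:480,:400]
cv2.imwrite('pics/m3.png',np.hstack([a,b]))
E
```

```text
t 25.10 pos [0.4788 0.2859 0.0844] rot [ 3.1386e+00  2.2000e-03 -6.0500e-02] w 0.0357 gf 20.0 F [-0.5  0.4 -1.6]
shift cm [ 0.26 -0.23  3.74] turn 0.03
```

View pics/m3.png

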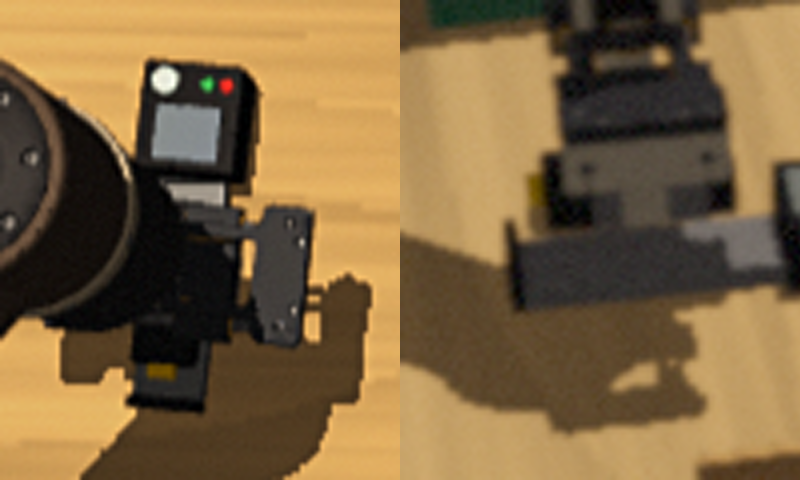

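Emit:
servo_tool(
  targets=[
    {"angular": [0, 0, 0], "xyz": [0.3, -0.2, 1], "claw": 3},
    {"angular": [0, 0, 0], "xyz": [0, 0, 1.2], "claw": 3},
    {"angular": [0, 0, 0], "xyz": [0, 0, 0.8], "claw": 3},
    {"angular": [0, 0, 0], "xyz": [0, 0, 0.4], "claw": 3},
    {"angular": [0, 0, 0], "xyz": [0, 0, 0.2], "claw": 3},
    {"angular": [0, 0, 0], "xyz": [0, 0, 0], "claw": 3},
    {"angular": [0, 0, 0], "xyz": [0, 0, 0], "claw": 3},
  ],
)

```text
t: 25.9
eef_pos: [0.4827, 0.2892, 0.05]
ee_rot: [-3.141, -0.0, -0.058]
force: [-0.1, 0.1, -1.8]
width: 0.0357
gripper_force: 20.0
```

Emit:
servo_tool(
  targets=[
    {"angular": [0, 0, 0], "xyz": [0, 0.1, 0.2], "claw": 3},
    {"angular": [0, 0, 0], "xyz": [0, 0, 0.1], "claw": 3},
    {"angular": [0, 0, 0], "xyz": [0, 0, 0], "claw": 3},
  ],
)

```text
t: 26.2
eef_pos: [0.4825, 0.2881, 0.0469]
ee_rot: [-3.141, -0.0, -0.059]
force: [0.1, 0.1, -2.6]
width: 0.0358
gripper_force: 20.0
```

Release and rise, then look.

Emit:
servo_tool(
  targets=[
    {"angular": [0, 0, 0], "xyz": [0, 0, 0], "claw": 3.8},
    {"angular": [0, 0, 0], "xyz": [0, 0, 0], "claw": 4.6},
    {"angular": [0, 0, 0], "xyz": [0, 0, 0], "claw": 5.6},
    {"angular": [0, 0, 0], "xyz": [0, 0, 0], "claw": 6.3},
    {"angular": [0, 0, 0], "xyz": [0, 0, -1], "claw": 6.3},
    {"angular": [0, 0, 0], "xyz": [0, 0, -3], "claw": 6.3},
    {"angular": [0, 0, 0], "xyz": [0, 0, -4], "claw": 6.3},
    {"angular": [0, 0, 0], "xyz": [0, 0, -4], "claw": 6.3},
    {"angular": [0, 0, 0], "xyz": [0, 0, -2], "claw": 6.3},
    {"angular": [0, 0, 7.1], "xyz": [0, 0, 0], "claw": 6.3},
    {"angular": [0, 0, 8], "xyz": [0, 0, 0], "claw": 6.3},
    {"angular": [0, 0, 8], "xyz": [0, 0, 0], "claw": 6.3},
    {"angular": [0, 0, 8], "xyz": [0, 0, 0], "claw": 6.3},
    {"angular": [0, 0, 8], "xyz": [0, 0, 0], "claw": 6.3},
    {"angular": [0, 0, 8], "xyz": [0, 0, 0], "claw": 6.3},
    {"angular": [0, 0, 8], "xyz": [0, 0, 0], "claw": 6.3},
    {"angular": [0, 0, 8], "xyz": [0, 0, 0], "claw": 6.3},
    {"angular": [0, 0, 8], "xyz": [0, 0, 0], "claw": 6.3},
    {"angular": [0, 0, 8], "xyz": [0, 0, 0], "claw": 6.3},
  ],
)

```text
t: 28.1
eef_pos: [0.4825, 0.2881, 0.1876]
ee_rot: [-3.141, 0.0, -1.445]
force: [-0.1, 0.0, 0.1]
width: 0.0631
gripper_force: 0.0
```

Emit:
servo_tool(
  targets=[
    {"angular": [0, 0, 8], "xyz": [0, 0, 0], "claw": 6.3},
    {"angular": [0, 0, 1.6], "xyz": [2, 0, 0], "claw": 6.3},
    {"angular": [0, 0, 0], "xyz": [4, 0, 0], "claw": 6.3},
    {"angular": [0, 0, 0], "xyz": [4, 0, 0], "claw": 6.3},
    {"angular": [0, 0, 0], "xyz": [4, 0, 0], "claw": 6.3},
    {"angular": [0, 0, 0], "xyz": [4, 0, 0], "claw": 6.3},
    {"angular": [0, 0, 0], "xyz": [4, 0, 0], "claw": 6.3},
    {"angular": [0, 0, 0], "xyz": [4, 0, 0], "claw": 6.3},
    {"angular": [0, 0, 0], "xyz": [0, 0, 0], "claw": 6.3},
    {"angular": [0, 0, 0], "xyz": [0, 0, 0], "claw": 6.3},
  ],
)

```text
t: 29.1
eef_pos: [0.4735, 0.027, 0.1874]
ee_rot: [-3.141, 0.0, -1.608]
force: [0.5, 0.8, 0.5]
width: 0.0631
gripper_force: 0.0
```

```bash
python3 d.py .3968 -.3164 .0625 -1.607;python3 - <<'E'
from station import viewer
import cv2,pickle,numpy as np
d={n:viewer.grab_frame(n) for n in('side','top')};pickle.dump(d,open('f4.pkl','wb'))
a=cv2.resize(d['top']['color'][155:265,190:260],None,fx=5,fy=5,interpolation=cv2.INTER_CUBIC)
b=cv2.resize(d['side']['color'][100:165,235:335],None,fx=4,fy=4,interpolation=cv2.INTER_CUBIC)
cv2.imwrite('pics/m4.png',np.hstack([a,np.pad(b,((0,550-b.shape[0]),(0,0),(0,0)))]))
E
```

```text
t 29.10 pos [0.4735 0.027  0.1874] rot [-3.1407e+00  5.0000e-04 -1.6081e+00] w 0.0631 gf 0.0 F [0.5 0.8 0.5]
shift cm [34.61  6.4  12.17] turn -0.06
```

View pics/m4.png

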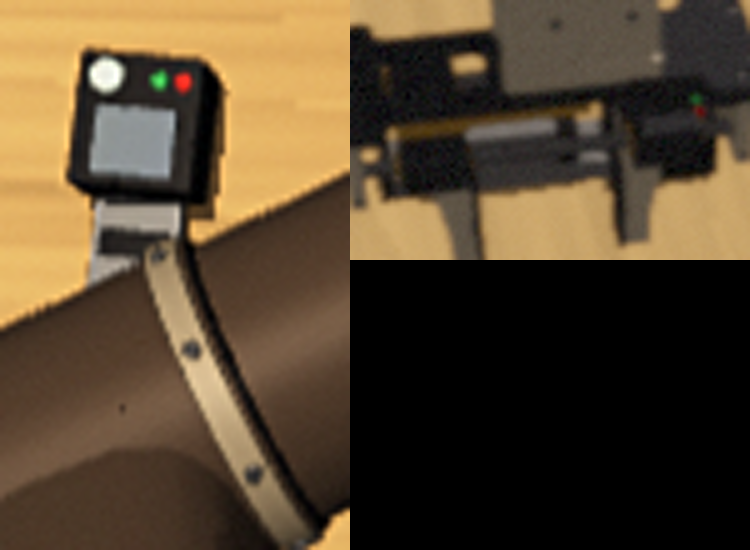

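Emit:
servo_tool(
  targets=[
    {"angular": [0, 0, 0], "xyz": [2, 0.4, 0], "claw": 6.3},
    {"angular": [0, 0, 0], "xyz": [4, 0.7, 0], "claw": 6.3},
    {"angular": [0, 0, 0], "xyz": [4.5, 0.8, 0], "claw": 6.3},
    {"angular": [0, 0, 0], "xyz": [4.5, 0.8, 0], "claw": 6.3},
    {"angular": [0, 0, 0], "xyz": [4.5, 0.8, 0], "claw": 6.3},
    {"angular": [0, 0, 0], "xyz": [4.5, 0.8, 0], "claw": 6.3},
    {"angular": [0, 0, 0], "xyz": [4.5, 0.8, 0], "claw": 6.3},
    {"angular": [0, 0, 0], "xyz": [4, 0.8, 0], "claw": 6.3},
    {"angular": [0, 0, 0], "xyz": [2.1, 0.5, 0], "claw": 6.3},
    {"angular": [0, 0, 0], "xyz": [0, 0, 0], "claw": 6.3},
    {"angular": [0, 0, 0], "xyz": [0, 0, 0], "claw": 6.3},
  ],
)

```text
t: 30.3
eef_pos: [0.3977, -0.3149, 0.1865]
ee_rot: [3.141, 0.0, -1.607]
force: [0.5, 0.0, 0.2]
width: 0.0626
gripper_force: 0.0
```

```bash
python3 d.py .3968 -.3164 .0625 -1.607;python3 - <<'E'
from station import viewer
import cv2,pickle,numpy as np
d={n:viewer.grab_frame(n) for n in('side','top')};pickle.dump(d,open('f5.pkl','wb'))
a=cv2.resize(d['top']['color'][155:265,190:260],None,fx=5,fy=5,interpolation=cv2.INTER_CUBIC)
b=cv2.resize(d['side']['color'][100:165,235:335],None,fx=4,fy=4,interpolation=cv2.INTER_CUBIC)
cv2.imwrite('pics/m5.png',np.hstack([a,np.pad(b,((0,550-b.shape[0]),(0,0),(0,0)))]))
E
```

```text
t 30.30 pos [ 0.3977 -0.3149  0.1865] rot [ 3.1411e+00  2.0000e-04 -1.6066e+00] w 0.0626 gf 0.0 F [0.5 0.  0.2]
shift cm [ 0.15  0.08 12.1 ] turn 0.02
```

View pics/m5.png

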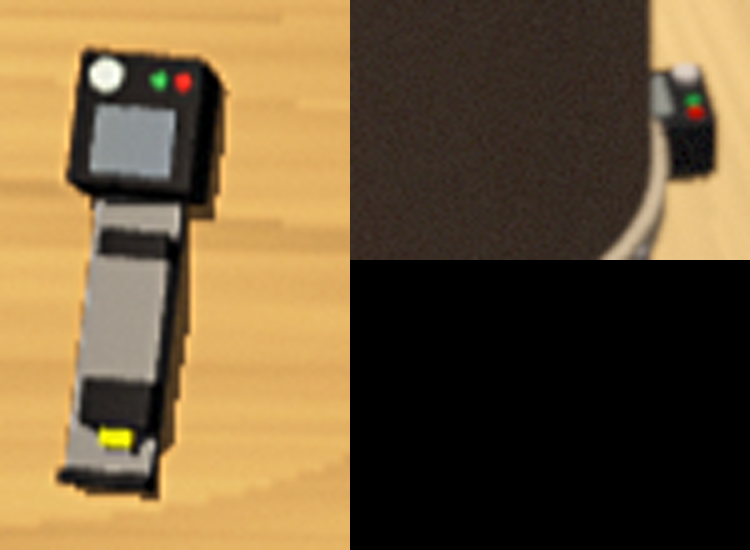

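Emit:
servo_tool(
  force=20,
  targets=[
    {"angular": [0, 0, 0], "xyz": [0.1, 0.1, 2], "claw": 6.3},
    {"angular": [0, 0, 0], "xyz": [0, 0, 3.5], "claw": 6.3},
    {"angular": [0, 0, 0], "xyz": [0, 0, 3], "claw": 6.3},
    {"angular": [0, 0, 0], "xyz": [0, 0, 2.2], "claw": 6.3},
    {"angular": [0, 0, 0], "xyz": [0, 0, 1], "claw": 6.3},
    {"angular": [0, 0, 0], "xyz": [0, 0, 0.4], "claw": 6.3},
    {"angular": [0, 0, 0], "xyz": [0, 0, 0], "claw": 5.5},
    {"angular": [0, 0, 0], "xyz": [0, 0, 0], "claw": 5},
    {"angular": [0, 0, 0], "xyz": [0, 0, 0], "claw": 4.5},
    {"angular": [0, 0, 0], "xyz": [0, 0, 0], "claw": 4},
    {"angular": [0, 0, 0], "xyz": [0, 0, 0], "claw": 4},
    {"angular": [0, 0, 0], "xyz": [0, 0, 0], "claw": 4},
  ],
)

```text
t: 31.6
eef_pos: [0.3969, -0.3164, 0.0667]
ee_rot: [-3.14, -0.001, -1.607]
force: [-0.6, 1.8, 7.2]
width: 0.0451
gripper_force: 20.0
```

Emit:
servo_tool(
  targets=[
    {"angular": [0, 0, 0], "xyz": [0, 0, -1], "claw": 4},
    {"angular": [0, 0, 0], "xyz": [0, 0, -2.5], "claw": 4},
    {"angular": [0, 0, 0], "xyz": [0, 0, -3], "claw": 4},
    {"angular": [0, 0, 0], "xyz": [0, 0, -3], "claw": 4},
    {"angular": [0, 0, 0], "xyz": [0, 0, -2], "claw": 4},
    {"angular": [0, 0, 0], "xyz": [0, 0, -1], "claw": 4},
    {"angular": [0, 0, 0], "xyz": [0, 0, 0], "claw": 4},
  ],
)

```text
t: 32.3
eef_pos: [0.3967, -0.3163, 0.1921]
ee_rot: [-3.139, -0.001, -1.607]
force: [0.7, -1.2, -3.0]
width: 0.0455
gripper_force: 20.0
```

```bash
python3 d.py .510 .0505 .0645 -1.607
```

```text
t 32.30 pos [ 0.3967 -0.3163  0.1921] rot [-3.1392e+00 -6.0000e-04 -1.6068e+00] w 0.0455 gf 20.0 F [ 0.7 -1.2 -3. ]
shift cm [-37.07  -9.97  12.46] turn 0.01
```

Emit:
servo_tool(
  targets=[
    {"angular": [0, 0, 0], "xyz": [-2.1, -0.6, 0], "claw": 4},
    {"angular": [0, 0, 0], "xyz": [-4, -1.1, 0], "claw": 4},
    {"angular": [0, 0, 0], "xyz": [-4.5, -1.2, 0], "claw": 4},
    {"angular": [0, 0, 0], "xyz": [-4.5, -1.2, 0], "claw": 4},
    {"angular": [0, 0, 0], "xyz": [-4.5, -1.2, 0], "claw": 4},
    {"angular": [0, 0, 0], "xyz": [-4.5, -1.2, 0], "claw": 4},
    {"angular": [0, 0, 0], "xyz": [-4.5, -1.2, 0], "claw": 4},
    {"angular": [0, 0, 0], "xyz": [-4.5, -1.2, 0], "claw": 4},
    {"angular": [0, 0, 0], "xyz": [-3, -0.8, 0], "claw": 4},
    {"angular": [0, 0, 0], "xyz": [-1, -0.3, 0], "claw": 4},
    {"angular": [0, 0, 0], "xyz": [0, 0, 2], "claw": 4},
    {"angular": [0, 0, 0], "xyz": [0, 0, 3], "claw": 4},
    {"angular": [0, 0, 0], "xyz": [0, 0, 3], "claw": 4},
    {"angular": [0, 0, 0], "xyz": [0, 0, 2.5], "claw": 4},
    {"angular": [0, 0, 0], "xyz": [0, 0, 1], "claw": 4},
    {"angular": [0, 0, 0], "xyz": [0, 0, 0.5], "claw": 4},
    {"angular": [0, 0, 0], "xyz": [0, 0, 0.2], "claw": 4},
    {"angular": [0, 0, 0], "xyz": [0, 0, 0], "claw": 4},
    {"angular": [0, 0, 0], "xyz": [0, 0, 0], "claw": 4},
  ],
)

```text
t: 34.2
eef_pos: [0.5103, 0.0513, 0.0698]
ee_rot: [-3.14, 0.001, -1.607]
force: [0.2, 0.2, -1.9]
width: 0.0452
gripper_force: 20.0
```

Lower 1 mm, release, rise; then go to the jar.

Emit:
servo_tool(
  targets=[
    {"angular": [0, 0, 0], "xyz": [0, 0, 0.1], "claw": 4},
    {"angular": [0, 0, 0], "xyz": [0, 0, 0], "claw": 4},
    {"angular": [0, 0, 0], "xyz": [0, 0, 0], "claw": 4.8},
    {"angular": [0, 0, 0], "xyz": [0, 0, 0], "claw": 5.5},
    {"angular": [0, 0, 0], "xyz": [0, 0, 0], "claw": 6.3},
    {"angular": [0, 0, 0], "xyz": [0, 0, 0], "claw": 6.5},
    {"angular": [0, 0, 0], "xyz": [0, 0, -1.5], "claw": 6.5},
    {"angular": [0, 0, 0], "xyz": [0, 0, -3], "claw": 6.5},
    {"angular": [0, 0, 0], "xyz": [0, 0, -3.5], "claw": 6.5},
    {"angular": [0, 0, 0], "xyz": [0, 0, -2], "claw": 6.5},
    {"angular": [0, 0, 0], "xyz": [0, 0, -1.4], "claw": 6.5},
    {"angular": [0, 0, 0], "xyz": [0, 0, 0], "claw": 6.5},
  ],
)

```text
t: 35.4
eef_pos: [0.5107, 0.0514, 0.1839]
ee_rot: [-3.138, 0.002, -1.606]
force: [0.7, -0.4, 0.1]
width: 0.065
gripper_force: 0.0
```

```bash
python3 d.py .4865 -.3065 .062 -1.607
```

```text
t 35.40 pos [0.5107 0.0514 0.1839] rot [-3.1379e+00  1.6000e-03 -1.6064e+00] w 0.0650 gf 0.0 F [ 0.7 -0.4  0.1]
shift cm [35.87  1.18 11.83] turn 0.03
```

Emit:
servo_tool(
  targets=[
    {"angular": [0, 0, 0], "xyz": [2, 0.1, 0], "claw": 6.5},
    {"angular": [0, 0, 0], "xyz": [4, 0.1, 0], "claw": 6.5},
    {"angular": [0, 0, 0], "xyz": [4.7, 0.1, 0], "claw": 6.5},
    {"angular": [0, 0, 0], "xyz": [4.7, 0.1, 0], "claw": 6.5},
    {"angular": [0, 0, 0], "xyz": [4.7, 0.2, 0], "claw": 6.5},
    {"angular": [0, 0, 0], "xyz": [4.7, 0.2, 0], "claw": 6.5},
    {"angular": [0, 0, 0], "xyz": [4.6, 0.2, 0], "claw": 6.5},
    {"angular": [0, 0, 0], "xyz": [4, 0.1, 0], "claw": 6.5},
    {"angular": [0, 0, 0], "xyz": [2.5, 0.1, 0], "claw": 6.5},
    {"angular": [0, 0, 0], "xyz": [0, 0, 2], "claw": 6.5},
    {"angular": [0, 0, 0], "xyz": [0, 0, 3], "claw": 6.5},
    {"angular": [0, 0, 0], "xyz": [0, 0, 2.5], "claw": 6.5},
    {"angular": [0, 0, 0], "xyz": [0, 0, 0], "claw": 6.5},
  ],
)

```text
t: 36.7
eef_pos: [0.4817, -0.3065, 0.1024]
ee_rot: [3.134, 0.002, -1.608]
force: [-1.1, -0.5, 0.1]
width: 0.0651
gripper_force: 0.0
```

```bash
python3 d.py .4865 -.3065 .062 -1.607
```

```text
t 36.70 pos [ 0.4817 -0.3065  0.1024] rot [ 3.134e+00  2.400e-03 -1.608e+00] w 0.0651 gf 0.0 F [-1.1 -0.5  0.1]
shift cm [-0.01 -0.51  3.74] turn -0.05
```

Emit:
servo_tool(
  targets=[
    {"angular": [0, 0, 0], "xyz": [0, 0, 0], "claw": 6.5},
    {"angular": [0, 0, 0], "xyz": [0, 0, 0], "claw": 6.5},
  ],
)

```text
t: 36.9
eef_pos: [0.4855, -0.3076, 0.1079]
ee_rot: [-3.14, -0.001, -1.606]
force: [-1.0, 0.1, 0.4]
width: 0.0652
gripper_force: 0.0
```

Emit:
servo_tool(
  force=20,
  targets=[
    {"angular": [0, 0, 0], "xyz": [0, -0.1, 1], "claw": 6.5},
    {"angular": [0, 0, 0], "xyz": [0, 0, 1.6], "claw": 6.5},
    {"angular": [0, 0, 0], "xyz": [0, 0, 1], "claw": 6.5},
    {"angular": [0, 0, 0], "xyz": [0, 0, 0.6], "claw": 6.5},
    {"angular": [0, 0, 0], "xyz": [0, 0, 0], "claw": 6},
    {"angular": [0, 0, 0], "xyz": [0, 0, 0], "claw": 5.5},
    {"angular": [0, 0, 0], "xyz": [0, 0, 0], "claw": 5},
    {"angular": [0, 0, 0], "xyz": [0, 0, 0], "claw": 4},
    {"angular": [0, 0, 0], "xyz": [0, 0, 0], "claw": 4},
    {"angular": [0, 0, 0], "xyz": [0, 0, 0], "claw": 4},
    {"angular": [0, 0, 0], "xyz": [0, 0, 0], "claw": 4},
  ],
)

```text
t: 38.0
eef_pos: [0.4862, -0.3075, 0.0653]
ee_rot: [-3.141, -0.0, -1.606]
force: [0.6, 1.1, 5.7]
width: 0.0496
gripper_force: 20.0
```

Emit:
servo_tool(
  targets=[
    {"angular": [0, 0, 0], "xyz": [0, 0, -1], "claw": 4},
    {"angular": [0, 0, 0], "xyz": [0, 0, -2.5], "claw": 4},
    {"angular": [0, 0, 0], "xyz": [0, 0, -3], "claw": 4},
    {"angular": [0, 0, 0], "xyz": [0, 0, -3], "claw": 4},
    {"angular": [0, 0, 0], "xyz": [0, 0, -2], "claw": 4},
    {"angular": [0, 0, 0], "xyz": [0, 0, -1], "claw": 4},
    {"angular": [0, 0, 0], "xyz": [0, 0, 0], "claw": 4},
  ],
)

```text
t: 38.7
eef_pos: [0.486, -0.3074, 0.191]
ee_rot: [-3.14, -0.0, -1.607]
force: [-0.0, 0.3, -1.9]
width: 0.0497
gripper_force: 20.0
```

```bash
python3 d.py .5045 -.0150 .0645 -1.607
```

```text
t 38.70 pos [ 0.486  -0.3074  0.191 ] rot [-3.1396e+00 -3.0000e-04 -1.6068e+00] w 0.0497 gf 20.0 F [-0.   0.3 -1.9]
shift cm [-29.3   -0.78  12.34] turn 0.01
```

Emit:
servo_tool(
  targets=[
    {"angular": [0, 0, 0], "xyz": [-2.2, 0, 0], "claw": 4},
    {"angular": [0, 0, 0], "xyz": [-4, -0.1, 0], "claw": 4},
    {"angular": [0, 0, 0], "xyz": [-4.5, -0.2, 0], "claw": 4},
    {"angular": [0, 0, 0], "xyz": [-4.5, -0.1, 0], "claw": 4},
    {"angular": [0, 0, 0], "xyz": [-4.5, -0.1, 0], "claw": 4},
    {"angular": [0, 0, 0], "xyz": [-4.5, -0.1, 0], "claw": 4},
    {"angular": [0, 0, 0], "xyz": [-3.5, -0.1, 0], "claw": 4},
    {"angular": [0, 0, 0], "xyz": [-1.5, -0.1, 0], "claw": 4},
    {"angular": [0, 0, 0], "xyz": [0, 0, 0], "claw": 4},
    {"angular": [0, 0, 0], "xyz": [0, 0, 2], "claw": 4},
    {"angular": [0, 0, 0], "xyz": [0, 0, 3], "claw": 4},
    {"angular": [0, 0, 0], "xyz": [0, 0, 3], "claw": 4},
    {"angular": [0, 0, 0], "xyz": [0, 0, 2.5], "claw": 4},
    {"angular": [0, 0, 0], "xyz": [0, 0, 1], "claw": 4},
    {"angular": [0, 0, 0], "xyz": [0, 0, 0.5], "claw": 4},
    {"angular": [0, 0, 0], "xyz": [0, 0, 0.2], "claw": 4},
    {"angular": [0, 0, 0], "xyz": [0, 0, 0], "claw": 4},
    {"angular": [0, 0, 0], "xyz": [0, 0, 0], "claw": 4},
  ],
)

```text
t: 40.5
eef_pos: [0.5048, -0.0157, 0.0687]
ee_rot: [-3.14, 0.001, -1.607]
force: [-0.8, -0.4, -3.1]
width: 0.0494
gripper_force: 20.0
```

Emit:
servo_tool(
  targets=[
    {"angular": [0, 0, 0], "xyz": [0, 0, 0.12], "claw": 4},
    {"angular": [0, 0, 0], "xyz": [0, 0, 0], "claw": 4},
    {"angular": [0, 0, 0], "xyz": [0, 0, 0], "claw": 5.2},
    {"angular": [0, 0, 0], "xyz": [0, 0, 0], "claw": 5.8},
    {"angular": [0, 0, 0], "xyz": [0, 0, 0], "claw": 6.5},
    {"angular": [0, 0, 0], "xyz": [0, 0, 0], "claw": 6.5},
    {"angular": [0, 0, 0], "xyz": [0, 0, -1.5], "claw": 6.5},
    {"angular": [0, 0, 0], "xyz": [0, 0, -3], "claw": 6.5},
    {"angular": [0, 0, 0], "xyz": [0, 0, -3.5], "claw": 6.5},
    {"angular": [0, 0, 0], "xyz": [0, 0, -2], "claw": 6.5},
    {"angular": [0, 0, 0], "xyz": [0, 0, -1.4], "claw": 6.5},
    {"angular": [0, 0, 0], "xyz": [0, 0, 0], "claw": 6.5},
    {"angular": [0, 0, 0], "xyz": [0, 0, 0], "claw": 6.5},
  ],
)

```text
t: 41.8
eef_pos: [0.5039, -0.0158, 0.1803]
ee_rot: [-3.142, 0.0, -1.607]
force: [0.3, 0.2, -1.0]
width: 0.0649
gripper_force: 0.0
```

```bash
python3 d.py .5752 -.2977 .0655 -1.607
```

```text
t 41.80 pos [ 0.5039 -0.0158  0.1803] rot [-3.1415e+00  3.0000e-04 -1.6069e+00] w 0.0649 gf 0.0 F [ 0.3  0.2 -1. ]
shift cm [27.91 -8.14 11.17] turn 0.00
```

Emit:
servo_tool(
  force=20,
  targets=[
    {"angular": [0, 0, 0], "xyz": [2, -0.6, 0], "claw": 6.5},
    {"angular": [0, 0, 0], "xyz": [4, -1.15, 0], "claw": 6.5},
    {"angular": [0, 0, 0], "xyz": [4.5, -1.3, 0], "claw": 6.5},
    {"angular": [0, 0, 0], "xyz": [4.5, -1.3, 0], "claw": 6.5},
    {"angular": [0, 0, 0], "xyz": [4.5, -1.3, 0], "claw": 6.5},
    {"angular": [0, 0, 0], "xyz": [4.5, -1.3, 0], "claw": 6.5},
    {"angular": [0, 0, 0], "xyz": [2.9, -0.8, 0], "claw": 6.5},
    {"angular": [0, 0, 0], "xyz": [1, -0.35, 0], "claw": 6.5},
    {"angular": [0, 0, 0], "xyz": [0, 0, 0], "claw": 6.5},
    {"angular": [0, 0, 0], "xyz": [0, 0, 2.2], "claw": 6.5},
    {"angular": [0, 0, 0], "xyz": [0, 0, 3.5], "claw": 6.5},
    {"angular": [0, 0, 0], "xyz": [0, 0, 3], "claw": 6.5},
    {"angular": [0, 0, 0], "xyz": [0, 0, 1.7], "claw": 6.5},
    {"angular": [0, 0, 0], "xyz": [0, 0, 0.8], "claw": 6.5},
    {"angular": [0, 0, 0], "xyz": [0, 0, 0], "claw": 5.5},
    {"angular": [0, 0, 0], "xyz": [0, 0, 0], "claw": 5},
    {"angular": [0, 0, 0], "xyz": [0, 0, 0], "claw": 4},
    {"angular": [0, 0, 0], "xyz": [0, 0, 0], "claw": 4},
    {"angular": [0, 0, 0], "xyz": [0, 0, 0], "claw": 4},
    {"angular": [0, 0, 0], "xyz": [0, 0, 0], "claw": 4},
  ],
)

```text
t: 43.8
eef_pos: [0.5757, -0.2976, 0.0698]
ee_rot: [-3.14, -0.0, -1.606]
force: [-1.5, 2.6, 6.4]
width: 0.0467
gripper_force: 19.7
```

Emit:
servo_tool(
  targets=[
    {"angular": [0, 0, 0], "xyz": [0, 0, -1], "claw": 4},
    {"angular": [0, 0, 0], "xyz": [0, 0, -2.5], "claw": 4},
    {"angular": [0, 0, 0], "xyz": [0, 0, -3], "claw": 4},
    {"angular": [0, 0, 0], "xyz": [0, 0, -3], "claw": 4},
    {"angular": [0, 0, 0], "xyz": [0, 0, -2], "claw": 4},
    {"angular": [0, 0, 0], "xyz": [0, 0, -1], "claw": 4},
    {"angular": [0, 0, 0], "xyz": [0, 0, 0], "claw": 4},
  ],
)

```text
t: 44.5
eef_pos: [0.5755, -0.2978, 0.1951]
ee_rot: [-3.139, -0.0, -1.607]
force: [0.8, 0.9, -2.3]
width: 0.046
gripper_force: 19.7
```

```bash
python3 d.py .5055 -.078 .069 -1.607
```

```text
t 44.50 pos [ 0.5755 -0.2978  0.1951] rot [-3.1391e+00 -4.0000e-04 -1.6068e+00] w 0.0460 gf 19.7 F [ 0.8  0.9 -2.3]
shift cm [-21.72   7.82  12.28] turn 0.01
```

Emit:
servo_tool(
  targets=[
    {"angular": [0, 0, 0], "xyz": [-1.7, 0.6, 0], "claw": 4},
    {"angular": [0, 0, 0], "xyz": [-3, 1.1, 0], "claw": 4},
    {"angular": [0, 0, 0], "xyz": [-3.5, 1.2, 0], "claw": 4},
    {"angular": [0, 0, 0], "xyz": [-3.5, 1.3, 0], "claw": 4},
    {"angular": [0, 0, 0], "xyz": [-3.5, 1.2, 0], "claw": 4},
    {"angular": [0, 0, 0], "xyz": [-3.5, 1.2, 0], "claw": 4},
    {"angular": [0, 0, 0], "xyz": [-2, 0.8, 0], "claw": 4},
    {"angular": [0, 0, 0], "xyz": [-1, 0.4, 0], "claw": 4},
    {"angular": [0, 0, 0], "xyz": [0, 0, 0], "claw": 4},
    {"angular": [0, 0, 0], "xyz": [0, 0, 2], "claw": 4},
    {"angular": [0, 0, 0], "xyz": [0, 0, 3], "claw": 4},
    {"angular": [0, 0, 0], "xyz": [0, 0, 3], "claw": 4},
    {"angular": [0, 0, 0], "xyz": [0, 0, 2.5], "claw": 4},
    {"angular": [0, 0, 0], "xyz": [0, 0, 1], "claw": 4},
    {"angular": [0, 0, 0], "xyz": [0, 0, 0.5], "claw": 4},
    {"angular": [0, 0, 0], "xyz": [0, 0, 0.2], "claw": 4},
    {"angular": [0, 0, 0], "xyz": [0, 0, 0], "claw": 4},
    {"angular": [0, 0, 0], "xyz": [0, 0, 0], "claw": 4},
  ],
)

```text
t: 46.3
eef_pos: [0.5059, -0.0779, 0.0726]
ee_rot: [-3.139, 0.0, -1.607]
force: [-0.1, -1.0, -2.1]
width: 0.0462
gripper_force: 19.7
```

Emit:
servo_tool(
  targets=[
    {"angular": [0, 0, 0], "xyz": [0, 0, 0.06], "claw": 4},
    {"angular": [0, 0, 0], "xyz": [0, 0, 0], "claw": 4},
    {"angular": [0, 0, 0], "xyz": [0, 0, 0], "claw": 4.9},
    {"angular": [0, 0, 0], "xyz": [0, 0, 0], "claw": 5.5},
    {"angular": [0, 0, 0], "xyz": [0, 0, 0], "claw": 6.5},
    {"angular": [0, 0, 0], "xyz": [0, 0, 0], "claw": 7.5},
    {"angular": [0, 0, 0], "xyz": [0, 0, -1.5], "claw": 7.5},
    {"angular": [0, 0, 0], "xyz": [0, 0, -3], "claw": 7.5},
    {"angular": [0, 0, 0], "xyz": [0, 0, -4], "claw": 8.76},
    {"angular": [0, 0, 0], "xyz": [0, 0, -3], "claw": 8.76},
    {"angular": [0, 0, 0], "xyz": [3, 0, 0], "claw": 8.76},
    {"angular": [0, 0, 0], "xyz": [4.5, 0, 0], "claw": 8.76},
    {"angular": [0, 0, 0], "xyz": [4.5, 0, 0], "claw": 8.76},
    {"angular": [0, 0, 0], "xyz": [4.5, 0, 0], "claw": 8.76},
    {"angular": [0, 0, 0], "xyz": [4.5, 0, 0], "claw": 8.76},
    {"angular": [0, 0, 0], "xyz": [3, 0, 0], "claw": 8.76},
    {"angular": [0, 0, 0], "xyz": [0, 0, 0], "claw": 8.76},
    {"angular": [0, 0, 0], "xyz": [0, 0, 0], "claw": 8.76},
    {"angular": [0, 0, 0], "xyz": [0, 0, 0], "claw": 8.76},
  ],
)

```text
t: 48.2
eef_pos: [0.4962, -0.3172, 0.1858]
ee_rot: [3.141, 0.0, -1.606]
force: [-1.3, -0.5, -0.3]
width: 0.0878
gripper_force: 0.0
```

Run:
```python
from station import viewer
import cv2,pickle,numpy as np
d={n:viewer.grab_frame(n) for n in('top',)};pickle.dump(d,open('f6.pkl','wb'))
g=lambda im:cv2.resize(im[155:240,285:395],None,fx=7,fy=7,interpolation=cv2.INTER_CUBIC)[150:550]
b=g(d['top']['color']);c=cv2.resize(d['top']['color'][155:265,190:260],None,fx=2,fy=2)
b[:150,620:760]=c[60:210]
cv2.imwrite('pics/m6.png',b)
```

```text
(no output)
```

View pics/m6.png

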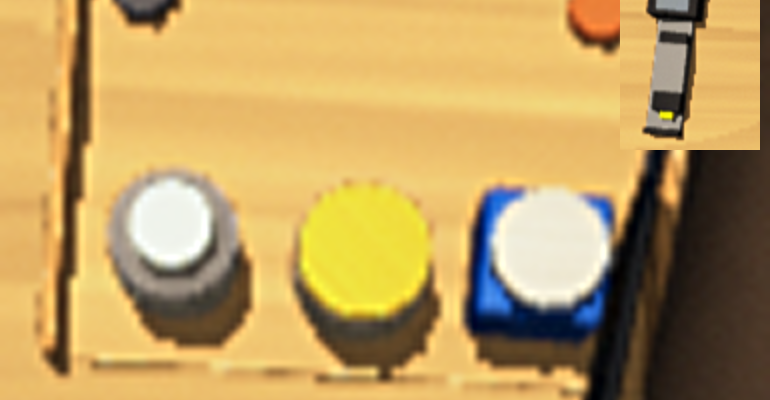

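The containers stand at the same pixels as at the start: cap (172, 220+150), lid (365, 248+150) and dish (551, 246+150). The pack lies on the pad.

```bash
python3 -c "
from station import order
print(order.job_done())"
```

```text
the job is handed in; nothing more can be done
None
```

I handed the job in at about 48 s of the 141 s allowed: the battery pack lies flat on the charger pad, and the jar, can and dispenser are back upright on their original spots to within about 1 mm by the top camera. The hand-in returned no verdict.

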